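# Clip the sensor on the heat sink and hold the enabling plunger half-way

## Task

Squeeze the sprung sensor clip to take it off its rack, and let it close, upright, on the top edge of the tall heat-sink plate of the circuit board, near the middle of that edge. Then press the round-capped spring plunger half-way down (9 mm of its 18 mm travel, until the thin ring round its stem reaches the collar; never right down, which trips the test out) and finish while still holding it there. Leave the square-capped plunger and the other things on the bench alone.

Things in the scene. Friction and masses are not known exactly. Their poses are not given: they have to be found in the camera images.
- clip_pin (a point): Sensor clip: grey sprung peg, jaws down, 20 mm wide, about 60 g, white pod on one half. Point: middle of its hinge pin. Axes, those of the pod half: x along pin, z up the clip, y across, the line of squeezing. Handles rise 40 mm above the pin, jaws reach 30 mm below (flat grip 18 to 30 mm below). An edge may rise between the jaws to 6 mm below the pin. Squeezed by two upright pads, the pod half leans 0.25 rad.
- clip_grip (a point): Middle between the clip's two handles, 27 mm above the pin. The handles' flat outer faces slant apart, 47 mm across at the top when shut; squeezed home against the stop (about 10 N; the stop bears more) they are parallel, 28 mm across, and the jaw tips gape about 19 mm.
- rack: Fixed clip rack: 130 x 70 mm foot with an upright strip 4 mm thick along y and 100 mm long along x, its top edge 72 mm above the table; origin in the middle of its underside. The clip starts gripping this strip, squeezed along y, its pin 14 mm above the edge (86 mm above the table).
- clip_jaw (a joint): angle of the clip's other half about the pin, rad: 0 when shut on a 4 mm plate, 0.5 when squeezed right home, -0.12 when shut on nothing; a spring closes it.
- fin_top (a point): Middle of the top edge of the tall aluminium heat-sink plate on the green circuit board (board 150 x 110 mm, fixed). The plate is upright, 4 mm thick along this point's y axis, 50 mm long along its x axis, its top edge 78 mm above the table. The lower plate on the same board (top 38 mm above the table) lies 46 mm to its -y side; the rest is under 35 mm. The clip sits well with its pin about 14 mm above this edge.
- hold_top (a point): Middle of the top face of the round-capped plunger (cap 42 mm across, 12 mm thick, black; 77 mm above the table when up), which is to be held half-way down. It moves with the plunger, straight down. It stands on a fixed grey post 48 mm across with a steel foot 70 mm square.
- hold (a joint): how far the round-capped plunger is pressed, m: 0 up, 0.018 right down. A spring pushes it back: 3 N at first, about 7.5 N half-way, 12 N right down.
- other_top (a point): Middle of the top face of the square-capped plunger (cap 36 x 36 mm), otherwise the same as the round one; the two posts may stand in either place.
- other (a joint): how far the square-capped plunger is pressed, m (0 up, 0.018 right down): leave it alone.
- driver: screwdriver lying on the bench, 200 mm long, handle towards its own -x; origin at the middle of its underside. Leave it alone.
- spool: metal wire spool standing on the bench, 56 mm across, 42 mm high; origin at the middle of its underside. Leave it alone.
- cup: white mug on the bench, 72 mm across, 85 mm high; origin at the middle of its underside. Leave it alone.
Things that resemble listed ones, but are neither listed nor needed, are in the scene too. Leave any pink or red look-alike of the part that bears hold_top alone.

How it is judged:
On the way:
1. the sensor clip is shut, upright, on the top edge of the tall heat-sink plate and let go (x of clip_pin in the frame of fin_top between -0.02 and 0.02 m and y of clip_pin in the frame of fin_top between -0.008 and 0.008 m and z of clip_pin in the frame of fin_top between 0.002 and 0.024 m and angle between clip_pin's own z axis and vertical below 0.25 rad and angle between the y axis of clip_pin and the y axis of fin_top, either way round below 0.3 rad and value of joint clip_jaw between -0.05 and 0.08 rad and contact force between each of the fingers, the arm and clip below 0.05 N), for 0.3 s.
At the end, for the whole second after the job is handed in: clip shut on the tall plate's top edge, let go, at rest: pin within 20 mm of the middle along it, 8 mm across, 2 to 24 mm above it, upright within 0.25 rad, square to it within 0.3 rad; round plunger held by the fingers at 6 to 12 mm of travel through the last second; square one up (all of step 1 and linear speed of clip below 0.02 m/s and value of joint hold between 0.006 and 0.012 m and contact force between the fingers and hold above 1 N and value of joint other below 0.003 m); the arm keeps its last pose, push and grip.
It fails at once if the round plunger is pressed before the clip is on the plate (value of joint hold above 0.004 m and not (x of clip_pin in the frame of fin_top between -0.02 and 0.02 m and y of clip_pin in the frame of fin_top between -0.008 and 0.008 m and z of clip_pin in the frame of fin_top between 0.002 and 0.024 m and angle between clip_pin's own z axis and vertical below 0.25 rad and angle between the y axis of clip_pin and the y axis of fin_top, either way round below 0.3 rad and value of joint clip_jaw between -0.05 and 0.08 rad and contact force between each of the fingers, the arm and clip below 0.05 N)).
It fails at once if the round plunger is pressed right down (over 15.5 mm) (value of joint hold above 0.0155 m).
It fails at once if the square-capped plunger is pressed (value of joint other above 0.004 m).
It fails at once if the screwdriver, spool or mug is moved by more than 30 mm (distance of any of driver, spool, cup from where it was at the start of the episode above 0.03 m).
It also fails if it takes over 48 s, if anything falls off the work surface, if the arm or the gripper's body presses on something with over 40 N, if the wrist force passes 120 N, or if a joint passes its speed limit or range.

## Robot

A 6-joint arm with a two-finger parallel gripper is mounted at the origin on the work surface. World frame = base frame: x ahead of the robot, y to its left, z up, the work surface at z = 0. Lengths are in m, angles in rad, forces in N, time in s.
With the tool pointing down it reaches from about 0.25 to 0.775 m from the base axis. Payload 8.9 kg.
Tool frame: the origin (TCP) lies midway between the tips of the shut fingers; the grasp point (between the pads) lies 19 mm behind it; z points along the fingers, y is the line along which they close (so a half turn about z gives the same grasp; the last joint's range is limited). The gripper opens to 85 mm and grips with 20 to 120 N. Pads are 22 mm wide; open, the fingers measure 114 mm over their backs; the gripper's body (76 mm by 85 mm) begins 54 mm behind the grasp point. The pads swing forward as they close: fully open they stand 13 mm farther back than shut.
Start: joints at [1.092, 0.291, -0.153, 1.127, 0, 1.431], TCP at [0.175, 0.495, 0.231] pointing down, gripper open.
Joint ranges: [-2.52, 2.52], [-0.91, 1.74], [-1.3, 1.37], [-1.96, 2.02], [-1.52, 1.47], [-3.14, 3.14]. Speed limits (rad/s): [2.22, 2.22, 2.79, 3.14, 3.14, 3.14].

## Interface

Orientations are given as a rotation vector (axis times angle).
In Python, from bench import r gives the robot as it stands. Calls block until the motion is done:
- r.reach(position, orientation): joint-space move of the TCP to a pose.
- r.servo_line(position, rot=None, velocity=0.15, stop_force=None): straight line of the TCP; rot=None keeps the orientation; velocity is the mean speed in m/s. With stop_force (N) it stops when the force on the tool has changed by that much, and returns True; else False.
- r.move_j(angles): joint-space move.
- r.grip(opening): opening from 0.0 (shut) to 1.0 (fully open); the grip force is fixed at half the most; returns when the fingers have stopped.
- r.hold(seconds).
- r.inverse_kinematics(position, orientation): joint angles nearest the present ones, or None.
- r.read_camera(name): name is "scene" or "top"; returns a dict with "pixels" (420x560x3 uint8, red, green, blue), "mtx" (3x3 intrinsics, pixels), "D" ([k1, k2, p1, p2, k3] as OpenCV has them; the pictures are not rectified), "extrinsics" (4x4, takes a point from world to camera coordinates). Camera axes: x right, y down, z forward; pixel columns grow to the right and rows downward; lengths in m; the calibration is good to about 2 mm. A picture is of the moment at which its call begins. There is no depth.
A pose or a line that the arm cannot do raises r.IKError and nothing moves.
- r.job_done(): hands the job in; it is judged then, once.
Readings, each from a call of its own:
- r.get_clock(): time.
- r.get_joints(): joint angles.
- r.get_dq(): joint speeds.
- r.get_tau(): joint torques, N m.
- r.get_eef_pos(): TCP position.
- r.get_tool_rot(): TCP orientation.
- r.get_wrist_force(): force on the tool from outside, world axes, zero at the start.
- r.get_moment(): the same for the moment, N m.
- r.get_gripper_width(): opening from 0.0 (shut) to 1.0 (fully open).
- r.get_grasp_force(): force on a finger pad.
Only numpy, scipy, OpenCV 4.12 (cv2) and the standard library are available. Lean on these libraries where they do the work, as an engineer would, in place of code of your own. Each camera call takes 0.05 s, during which the arm holds its last target. There are 200 camera calls.

## Working session

There is one attempt and no reset: what is moved stays moved. The work goes in short steps, each a Python script; the robot and the scene stay as the last script left them, time stands still between calls to the robot, and variables do not carry over. Pictures are saved under pics/ and viewed, at most 11 in all, crops included, and the job is handed in when it is done.

```bash
mkdir -p pics
python3 - <<'E'
from bench import r
import cv2,pickle
d={}
for n in("scene","top"):
    c=r.read_camera(n); d[n]=c
    cv2.imwrite(f"pics/{n}0.png",cv2.cvtColor(c["pixels"],cv2.COLOR_RGB2BGR))
    print(n,c["mtx"],c["D"],c["extrinsics"])
pickle.dump(d,open("c0.pkl","wb"))
print(r.get_tool_rot(),r.get_clock())
E
```

```text
scene [[435.80689335   0.         282.15589919]
 [  0.         435.80689335 208.87575196]
 [  0.           0.           1.        ]] [-0.03244094  0.          0.          0.          0.        ] [[-0.01658134  0.99980848  0.0103951   0.05274147]
 [ 0.75369017  0.01932991 -0.65694557 -0.32039717]
 [-0.65702069 -0.00305836 -0.75386634  1.30573433]
 [ 0.          0.          0.          1.        ]]
top [[510.79524774   0.         283.00236247]
 [  0.         510.79524774 209.43548679]
 [  0.           0.           1.        ]] [0.02778778 0.         0.         0.         0.        ] [[-0.04274967 -0.99907673 -0.00426166 -0.05000501]
 [-0.97629559  0.04268001 -0.21219175  0.53390825]
 [ 0.21217773 -0.00491049 -0.97721876  1.32454572]
 [ 0.          0.          0.          1.        ]]
[-5.31113267e-01 -3.09600195e+00  1.76102365e-03] 0.1
```

View pics/scene0.png

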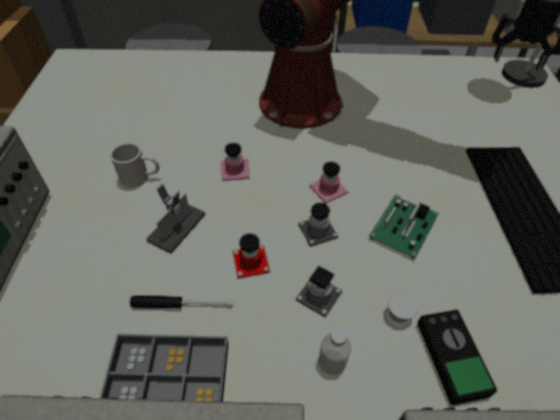

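View pics/top0.png

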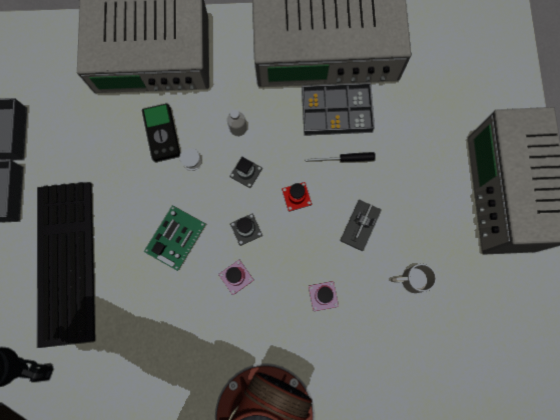

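The scene view shows the rack with clip near (175,220), the board near (405,225), the round plunger on its steel foot near (319,218), and the square one near (321,285). In the top view they are at (362,224), (176,237), (246,229) and (246,170). I'll zoom in on the rack, the board and the round plunger.

Run:
```python
import cv2,pickle,numpy as np
d=pickle.load(open("c0.pkl","rb"))
def crop(n,u,v,w=66,h=50):
    im=d[n]["pixels"][v-h//2:v+h//2,u-w//2:u+w//2]
    im=cv2.resize(im,(396,300),interpolation=cv2.INTER_CUBIC); 
    im=cv2.convertScaleAbs(im,alpha=1.5)
    return im
a=np.vstack([np.hstack([crop("scene",178,212,),crop("scene",407,225)]),np.hstack([crop("top",364,222),crop("top",176,237)])])
cv2.imwrite("pics/z.png",cv2.cvtColor(a,cv2.COLOR_RGB2BGR))
```

```text
(no output)
```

View pics/z.png

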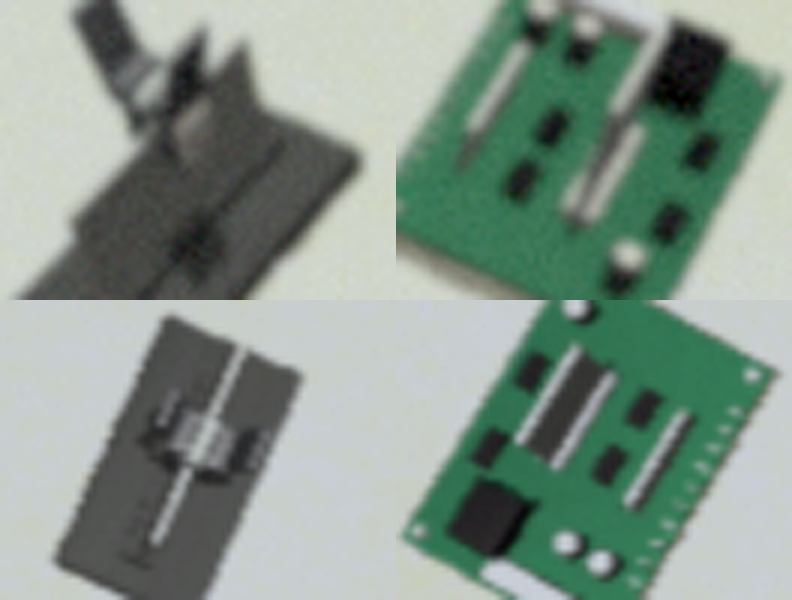

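The zoom shows the rack strip (bottom left) running along the top edge with the clip around crop (210,435). The tall plate's top edge is the left bright line at crop (575,348)-(520,440), and the line beside it is its foot. The lower plate is on the right. Next I turn these into world positions.

```bash
cat > h.py <<'E'
import cv2,numpy as np,pickle
def ray(c,uv):
    p=cv2.undistortPoints(np.array([[uv]],float),c["mtx"],np.array(c["D"]))[0,0]
    E=c["extrinsics"];R=E[:3,:3]
    return -R.T@E[:3,3], R.T@np.array([p[0],p[1],1])
def onz(c,uv,z):
    o,d=ray(c,uv); return o+d*(z-o[2])/d[2]
def two(c1,a,c2,b):
    o1,d1=ray(c1,a);o2,d2=ray(c2,b)
    s=np.linalg.lstsq(np.c_[d1,-d2],o2-o1,rcond=None)[0]
    p,q=o1+s[0]*d1,o2+s[1]*d2
    return (p+q)/2,np.linalg.norm(p-q)
def px(c,P):
    E=c["extrinsics"];return cv2.projectPoints(np.array([P],float),cv2.Rodrigues(E[:3,:3])[0],E[:3,3],c["mtx"],np.array(c["D"]))[0][0,0]
E
python3 - <<'E'
from h import *
np.set_printoptions(precision=4,suppress=True)
d=pickle.load(open("c0.pkl","rb")); T,S=d["top"],d["scene"]
def blobs(c,u,v,hw,hh,fn,k=4,amin=30):
    im=c["pixels"][v-hh:v+hh,u-hw:u+hw]
    im=cv2.resize(im,None,fx=k,fy=k,interpolation=cv2.INTER_CUBIC)
    m=fn(cv2.cvtColor(im,cv2.COLOR_RGB2HSV).astype(int)).astype(np.uint8)
    n,l,st,ce=cv2.connectedComponentsWithStats(m)
    out=[]
    for i in range(1,n):
        if st[i,4]<amin*k*k/4: continue
        pts=np.argwhere(l==i)[:,::-1].astype(np.float32)
        (cx,cy),(w,h),a=cv2.minAreaRect(pts)
        b=cv2.boxPoints(((cx,cy),(w,h),a))
        f=lambda p:(np.array(p)+.5)/k-.5+[u-hw,v-hh]
        e=sorted([(b[0]+b[1])/2,(b[2]+b[3])/2,(b[1]+b[2])/2,(b[3]+b[0])/2],key=lambda p:-np.hypot(*(p-[cx,cy])))[:2]
        out.append((st[i,4]/k/k,f((cx,cy)),f(e[0]),f(e[1]),w/k,h/k))
    return out
wh=lambda h:(h[...,1]<50)&(h[...,2]>115)
print("top board");[print(*o,onz(T,o[2],.078)[:2],onz(T,o[3],.078)[:2]) for o in blobs(T,176,232,20,20,wh)]
print("scene board");[print(*o,onz(S,o[2],.078)[:2],onz(S,o[3],.078)[:2]) for o in blobs(S,404,223,20,24,wh)]
print("top rack");[print(*o,onz(T,o[2],.072)[:2],onz(T,o[3],.072)[:2]) for o in blobs(T,364,221,10,20,lambda h:h[...,2]>110)]
# feet / boards outlines
gr=lambda h:(h[...,0]>50)&(h[...,0]<95)&(h[...,1]>90)
print("green");[print(*o,onz(T,o[1],.008)) for o in blobs(T,176,237,45,45,gr,4,500)]
print("rack foot");[print(*o,onz(T,o[1],.006),onz(T,o[2],.006),onz(T,o[3],.006)) for o in blobs(T,362,225,30,35,lambda h:h[...,2]<110,4,300)]
for n,c,u,v in(("top",T,246,228),("scene",S,320,211)):
  print("cap");[print(*o,onz(c,o[1],.077)) for o in blobs(c,u,v,14,12,lambda h:h[...,2]<45,4,30)]
# eyeballed clip handles (crop coords/6)
ct=np.array([331,197])
for p in((165,415-300),(258,448-300),(211,435-300),(205,440-300)):
  q=np.array(p)/6+ct; print(onz(T,q,.12),onz(T,q,.086))
for p in((240,48),(157,243)): print("strip",onz(T,np.array(p)/6+ct,.072))
b=np.array([143,212])
for p in((179,48),(124,140),(291,112),(234,205)): print("plate",onz(T,np.array(p)/6+b,.078))
E
```

```text
top board
111.0 [161.25  220.625] [161.25  211.625] [161.25  229.625] 18.0 11.25 [0.5349 0.2508] [0.4863 0.2504]
29.125 [190.75 214.25] [195.375 214.25 ] [186.125 214.25 ] 5.25 9.25 [0.5238 0.1603] [0.5249 0.1848]
24.375 [193.125 247.25 ] [193.125 243.125] [193.125 251.375] 8.25 4.5 [0.4466 0.1667] [0.4248 0.1668]
scene board
53.75 [387.5  204.75] [387.5   198.625] [387.5   210.875] 12.25 7.75 [0.4589 0.1829] [0.4942 0.1779]
76.8125 [413.375 202.375] [423.375 202.375] [403.375 202.375] 7.5 20.0 [0.4678 0.2595] [0.4689 0.2159]
top rack
13.0 [355.25  204.125] [355.25  200.625] [355.25  207.625] 7.0 3.25 [ 0.5437 -0.2676] [ 0.5245 -0.2662]
26.75 [368.5  203.25] [373.375 203.25 ] [363.625 203.25 ] 5.25 9.75 [ 0.5344 -0.3155] [ 0.5355 -0.2894]
12.0 [364.5   219.625] [366.175 216.275] [362.825 222.975] 1.7888542413711548 7.490827560424805 [ 0.4997 -0.2935] [ 0.482  -0.2832]
38.0625 [370.625 234.375] [370.625 228.375] [370.625 240.375] 12.0 5.5 [ 0.4666 -0.3027] [ 0.4346 -0.3002]
green
1374.75 [174.4258 237.3392] [160.4022 260.8884] [188.4494 213.7901] 38.617774963378906 54.816925048828125 [0.4761 0.2305 0.008 ]
rack foot
1198.875 [360.135  224.8828] [369.7045 203.424 ] [350.5655 246.3417] 26.78196144104004 46.991851806640625 [ 0.489  -0.2861  0.006 ] [ 0.549  -0.3175  0.006 ] [ 0.43   -0.2552  0.006 ]
cap
233.8125 [245.8078 227.0601] [242.8252 217.5156] [248.7905 236.6045] 19.999340057373047 18.49304962158203 [0.4836 0.0274 0.077 ]
cap
224.625 [319.875 211.5  ] [319.875 203.125] [319.875 219.875] 16.75 16.5 [0.4987 0.0344 0.077 ]
[ 0.4915 -0.2657  0.12  ] [ 0.4982 -0.271   0.086 ]
[ 0.4754 -0.3042  0.12  ] [ 0.4817 -0.3105  0.086 ]
[ 0.4819 -0.2847  0.12  ] [ 0.4883 -0.2904  0.086 ]
[ 0.4798 -0.2819  0.12  ] [ 0.4862 -0.2876  0.086 ]
strip [ 0.5299 -0.3088  0.072 ]
strip [ 0.4437 -0.2654  0.072 ]
plate [0.5109 0.22   0.078 ]
plate [0.4707 0.244  0.078 ]
plate [0.48   0.1708 0.078 ]
plate [0.4399 0.1958 0.078 ]
```

Run:
```python
from h import *
d=pickle.load(open("c0.pkl","rb")); T,S=d["top"],d["scene"]
C=np.array([.4868,-.2871]);u=np.array([.890,-.456]);F=np.array([.4908,.232]);f=np.array([.859,-.512])
P=[np.r_[C+s*u,.072] for s in(-.05,0,.05)]+[np.r_[F+s*f,.078] for s in(-.025,0,.025)]
def crop(c,u,v,w=40,h=30,k=10):
    M=np.float32([[k,0,-(u-w/2)*k+k/2-.5],[0,k,-(v-h/2)*k+k/2-.5]])
    im=cv2.warpAffine(c["pixels"],M,(w*k,h*k),flags=cv2.INTER_CUBIC)
    im=cv2.convertScaleAbs(im,alpha=1.5)
    for p in P:
        q=(px(c,p)-[u-w/2,v-h/2])*k; cv2.circle(im,tuple(int(x) for x in q),3,(255,0,0),1)
    return im
a=np.vstack([np.hstack([crop(S,174,202),crop(S,407,216)]),np.hstack([crop(T,364,220),crop(T,172,226)])])
cv2.imwrite("pics/z2.png",cv2.cvtColor(a,cv2.COLOR_RGB2BGR))
```

```text
(no output)
```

View pics/z2.png

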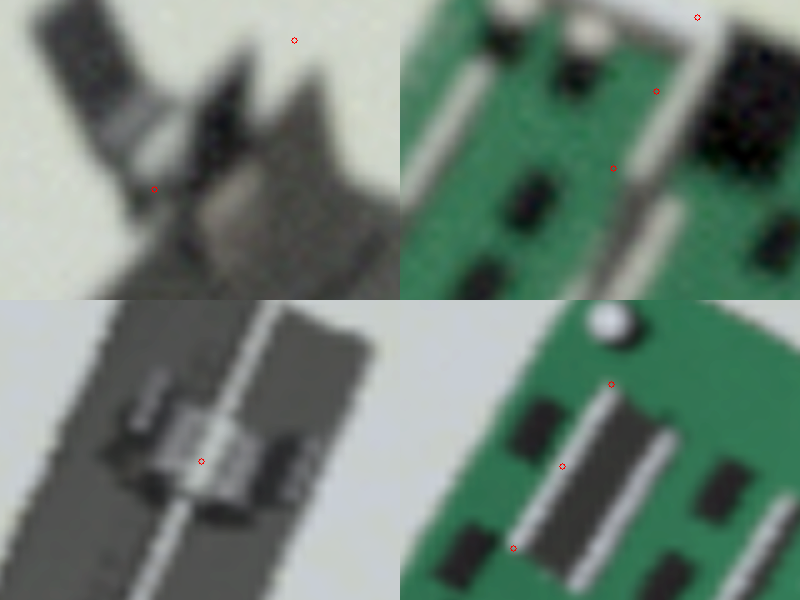

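In both bottom (top-camera) crops the markers sit on the edges. In the scene crops they lie about 2 px up and left of the edges: fin edge at (710,40)-(640,180), markers at (697,17)-(613,168). The two calibrations disagree by several mm, so I'll check them against the robot's own tip, with the tool tilted so both cameras see it.

```bash
cat >> h.py <<'E'
from scipy.spatial.transform import Rotation as Rn
def rv(yaxis,tilt=0.):
    """tool z = down (tilted forward +x by tilt), tool y ~ yaxis"""
    z=np.array([np.sin(tilt),0,-np.cos(tilt)]);y=np.r_[yaxis,0.][:3];y=y-z*(y@z);y/=np.linalg.norm(y)
    return Rn.from_matrix(np.c_[np.cross(y,z),y,z]).as_rotvec()
E
python3 - <<'E'
from bench import r
from h import *
t0=r.get_clock()
for t in(1.2,1.0,.8,.6):
    for ya in([0,1],[0,-1]):
        q=r.inverse_kinematics([.47,-.02,.2],rv(ya,t))
        if q is not None: break
    if q is not None: break
print(t,ya,q)
r.move_j(q); print(r.get_clock()); r.grip(0.); r.hold(.3)
print(r.get_clock(),r.get_eef_pos(),Rn.from_rotvec(r.get_tool_rot()).as_matrix()[:,2])
P=np.array(r.get_eef_pos())
ims=[]
d={}
for n in("top","scene"):
    c=r.read_camera(n);d[n]=c;p=px(c,P);print(n,p)
    u,v=np.round(p).astype(int);w,h,k=40,60,10
    im=c["pixels"][v-h//2:v+h//2,u-w//2:u+w//2]
    im=cv2.convertScaleAbs(cv2.resize(im,None,fx=k,fy=k,interpolation=cv2.INTER_CUBIC),alpha=1.7)
    q=((p-[u-w//2,v-h//2]+.5)*k).astype(int);cv2.circle(im,tuple(int(x)for x in q),4,(255,0,0),1);ims.append(im)
cv2.imwrite("pics/tip.png",cv2.cvtColor(np.hstack(ims),cv2.COLOR_RGB2BGR))
pickle.dump(d,open("c1.pkl","wb"))
E
```

```text
0.8 [0, 1] [-0.39472906 -0.25384375 -1.20512954 -0.14049404  0.2794896  -0.28248222]
2.2083
3.275 [ 0.46996992 -0.02001448  0.19996719] [ 7.17305494e-01 -2.28496156e-05 -6.96758802e-01]
top [261.82337954 222.65070019]
scene [296.06237421 158.46268044]
```

View pics/tip.png

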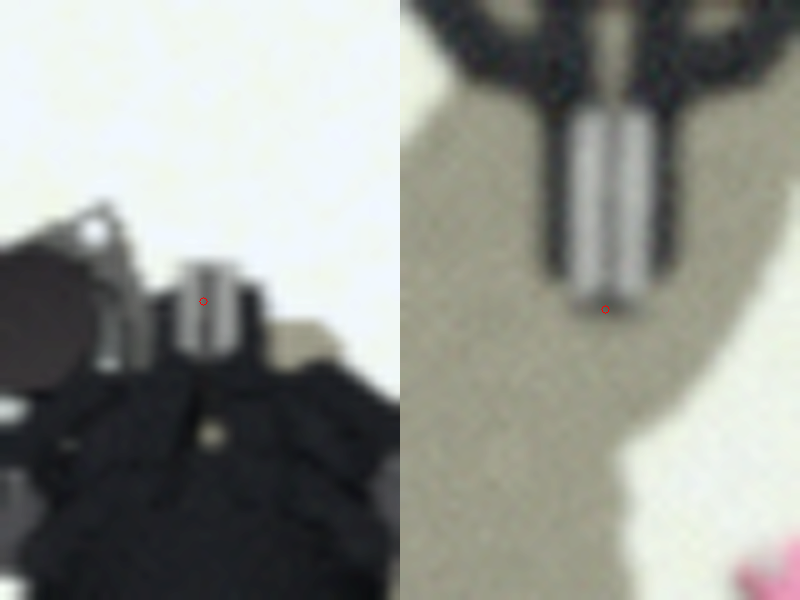

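The tip marker agrees with both cameras to about 1 mm here: pads' end at (208,265) in the top crop and (608,305) in the scene crop. So the mismatch is local. I'll check the tip again low down, close to the fin and the rack.

Run:
```python
from bench import r
from h import *
np.set_printoptions(precision=4,suppress=True)
d0=pickle.load(open("c0.pkl","rb"));d1=pickle.load(open("c1.pkl","rb"))
for n in d0: print(n,abs(d0[n]["extrinsics"]-d1[n]["extrinsics"]).max(), np.abs(d0[n]["pixels"][320:,500:].astype(int)-d1[n]["pixels"][320:,500:]).mean())
ims=[];d={}
for nm,P in(("fin",[.49,.232,.12]),("rack",[.487,-.275,.17])):
    best=None
    for t in(.8,.7,.6):
        for ya in([0,1],[.3,1],[-.3,1],[.5,1],[-.5,1]):
            q=r.inverse_kinematics(P,rv(ya,t))
            if q is not None: best=q;break
        if best is not None:break
    print(nm,t,ya,best)
    if best is None: continue
    if nm=="rack": r.servo_line(np.array(r.get_eef_pos())+[0,0,.08],velocity=.2)
    r.move_j(best);r.hold(.2);P=np.array(r.get_eef_pos());print(P,r.get_clock())
    for n in("top","scene"):
        c=r.read_camera(n);d[nm,n]=c;p=px(c,P);print(n,p)
        u,v=np.round(p).astype(int);w,h,k=40,30,10
        im=c["pixels"][v-h//2:v+h//2,u-w//2:u+w//2]
        im=cv2.convertScaleAbs(cv2.resize(im,None,fx=k,fy=k,interpolation=cv2.INTER_CUBIC),alpha=1.7)
        q=((p-[u-w//2,v-h//2]+.5)*k).astype(int);cv2.circle(im,tuple(int(x)for x in q),4,(255,0,0),1);ims.append(im)
cv2.imwrite("pics/tip2.png",cv2.cvtColor(np.vstack([np.hstack(ims[:2]),np.hstack(ims[2:])]),cv2.COLOR_RGB2BGR))
pickle.dump(d,open("c2.pkl","wb"))
```

```text
scene 0.0 1.2588333333333332
top 0.0 8.374333333333333
fin 0.8 [0, 1] [ 0.5213  0.2187 -1.1156 -0.4923 -0.3653  0.3806]
[0.4906 0.2311 0.1206] 4.7583
top [164.912  224.7645]
scene [417.0264 196.5037]
rack 0.8 [0, 1] [-1.0197  0.1272 -0.9151  0.034   0.6575 -0.8479]
[ 0.4874 -0.2742  0.17  ] 7.4917
top [364.9117 213.6175]
scene [166.7929 173.388 ]
```

View pics/tip2.png

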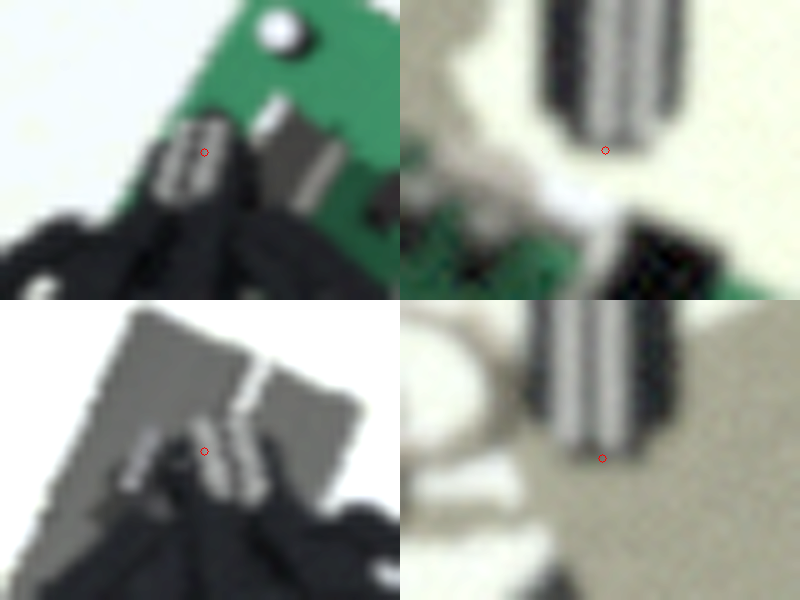

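The tip checks show a small column bias: about +0.7 px in the top view and +0.45 px in the scene view, once the tip's thickness is allowed for. I'll triangulate the edges with that correction.

Run:
```python
from h import *
np.set_printoptions(precision=4,suppress=True)
d=pickle.load(open("c0.pkl","rb")); T,S=d["top"],d["scene"]
a=np.array
bt=a([.7,0]);bs=a([.45,0])
t=lambda p:a(p)-bt
s=lambda p:a(p)-bs
print("fin near",two(T,t((172.55,219.05)),S,s((410.3,218.8))))
for p in((172.55,219.05),(163.05,235.35)): print("fin top",onz(T,t(p),.078))
print("fin scene near",onz(S,s((410.3,218.8)),.078), onz(S,s((387+30.2-.45,201+6-.45)),.078))
print("rack far",two(T,t((356.75,237.1)),S,s((185.3,193.9))))
for p in((356.75,237.1),(370.6,204.6)): print("rack top",onz(T,t(p),.072))
for p in((185.3,193.9),(145+75/6-.4,187+225/6-.4)): print("rack scene",onz(S,s(p),.072))
# caps: top-face ellipses from dark mask: left/right extents
for n,c,u,v,b in(("top",T,246,228,bt),("scene",S,320,214,bs)):
    im=c["pixels"][v-16:v+16,u-16:u+16].max(2); print(n)
    print(im[4:26,4:28])
```

```text
fin near (array([0.5138, 0.2226, 0.0766]), np.float64(0.0005889738862583286))
fin top [0.5135 0.2226 0.078 ]
fin top [0.4708 0.2474 0.078 ]
fin scene near [0.5149 0.2218 0.078 ] [0.4803 0.2418 0.078 ]
rack far (array([ 0.4456, -0.2625,  0.0664]), np.float64(0.0016738593565322462))
rack top [ 0.4449 -0.2625  0.072 ]
rack top [ 0.5311 -0.3059  0.072 ]
rack scene [ 0.4509 -0.2599  0.072 ]
rack scene [ 0.5375 -0.3043  0.072 ]
top
[[137 137 137 137 137 137 136 134 132 127 108  82  67  58  58  73 111 129
  108  76 104 131 137 140]
 [137 138 137 137 137 133 127 113  91  69  49  37  40  47  52  58  78  93
   80  60  78 115 135 138]
 [137 137 137 133 128 106  68  47  37  30  25  26  27  29  36  46  53  58
   57  53  64 108 134 138]
 [136 134 128 106  79  61  34  24  25  24  25  24  24  24  26  25  30  43
   53  53  60 101 131 137]
 [128 110  83  59  37  29  25  24  26  26  26  26  24  24  25  24  25  38
   49  53  57  77 115 135]
 [ 87  73  57  42  26  25  25  26  26  26  26  25  25  25  26  27  24  28
   32  43  53  63 102 131]
 [ 63  55  44  29  25  25  26  26  27  26  26  26  26  26  26  2
[... 3081 characters left out ...]
05  79  70  62  54  39  24  11  17   9  13  13   6   4  16  19  30
   48  71 102 123 137 142]
 [115  97  75  67  70  66  54  36  25  20  17  16  14  15  16  25  38  55
   64  87 108 123 136 140]
 [102  88  70  71  70  68  66  52  45  36  27  26  24  27  35  48  55  69
   78  92 105 119 131 140]
 [ 79  73  66  65  69  76  70  67  57  50  46  44  43  46  50  61  70  72
   79  88 101 112 126 138]
 [ 62  66  65  60  65  71  73  73  69  62  57  51  53  62  65  70  72  73
   75  83  95 106 120 137]
 [ 53  57  61  61  63  68  74  75  71  73  69  65  67  69  71  74  73  68
   71  82  91 101 114 129]
 [ 43  45  55  60  59  61  67  68  73  74  72  71  73  73  69  69  67  64
   73  82  90  87 101 124]]
```

Run:
```python
from bench import r
from h import *
np.set_printoptions(precision=4,suppress=True)
d=pickle.load(open("c0.pkl","rb")); T,S=d["top"],d["scene"]
print("hold",onz(T,(243.5,225),.077),onz(S,(319.55,209.5),.077))
a=np.deg2rad(-26.9);u=np.array([np.cos(a),np.sin(a)]);n=np.array([-u[1],u[0]])
C=np.array([.4883,-.2838])
h=onz(T,(365.95,217.55),.126)[:2];b=onz(T,(363.35,219.55),.09)[:2]
for p in(h,b): print("clip",p,"along",(p-C)@u,"across",(p-C)@n)
f=np.deg2rad(-30.2);fn=np.array([-np.sin(f),np.cos(f)])
for s in(1,-1):
    for P,nn in(([*C,.2],n),([.4923,.2345,.2],fn)): print(s,r.inverse_kinematics(P,rv(s*nn)))
print(r.inverse_kinematics([.486,.029,.09],rv([0,1])))
```

```text
hold [0.4894 0.0334 0.077 ] [0.4931 0.0339 0.077 ]
clip [ 0.4859 -0.2835] along -0.0023203493289451526 across -0.000819566669322138
clip [ 0.4878 -0.2824] along -0.001114177614250563 across 0.0010407109376355816
1 [-0.6559  0.3845 -0.1012  1.085   0.     -0.1864]
1 [ 0.3104  0.3482 -0.1557  1.067   0.      0.8375]
-1 [-0.6559  0.3845 -0.1012  1.085   0.      2.9552]
-1 [ 0.3104  0.3482 -0.1557  1.067   0.     -2.3041]
[-0.0907  0.3526 -0.4735  0.7446  0.     -0.0907]
```

Run:
```python
from bench import r
from h import *
a=np.deg2rad(-26.9);u=np.array([np.cos(a),np.sin(a)]);n=np.array([-u[1],u[0]])
P=np.array([.4867,-.2830]);R=rv(n)
r.servo_line([*P,.2],velocity=.15) if 0 else r.reach([*P,.20],R)
r.grip(1.0)
print(r.servo_line([*P,.092],velocity=.12,stop_force=5),r.get_eef_pos(),r.get_clock(),r.get_wrist_force())
ims=[]
for nm,(cu,cv) in(("scene",(172,200)),("top",(364,215))):
    c=r.read_camera(nm);w,h,k=50,75,8
    im=c["pixels"][cv-37:cv+38,cu-25:cu+25]
    ims.append(cv2.convertScaleAbs(cv2.resize(im,None,fx=k,fy=k,interpolation=cv2.INTER_CUBIC),alpha=1.7))
cv2.imwrite("pics/pre.png",cv2.cvtColor(np.hstack(ims),cv2.COLOR_RGB2BGR))
```

```text
False [ 0.487148   -0.28332228  0.09269741] 10.4083 [ 0.48518399 -0.30197407  0.36983669]
```

View pics/pre.png

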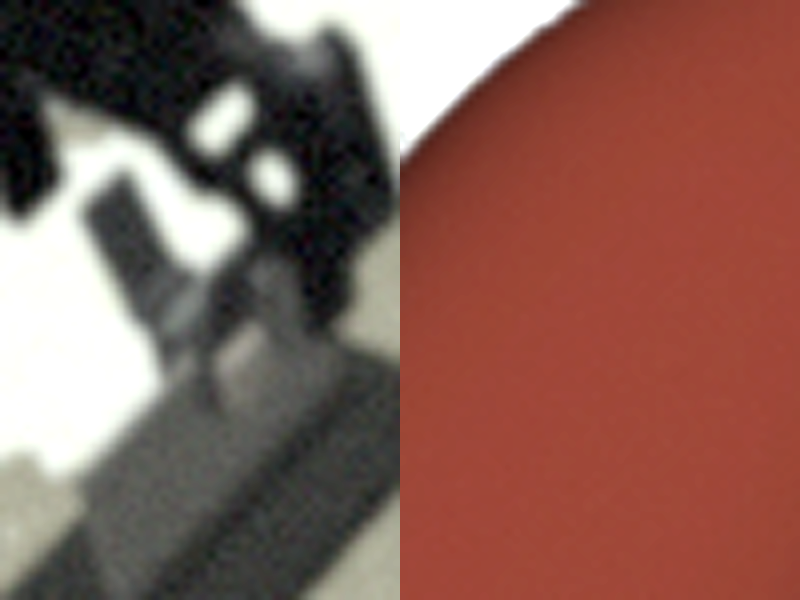

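The scene crop shows the left handle at (130,220) standing clear between the open fingers (left one at (25,190), right one at (330,250)). Now I squeeze and lift.

Run:
```python
from bench import r
from h import *
r.grip(0.0); print(r.get_gripper_width()*85,r.get_grasp_force(),r.get_wrist_force(),r.get_clock())
p=np.array(r.get_eef_pos());print(p)
r.servo_line(p+[0,0,.075],velocity=.12); print(r.get_gripper_width()*85,r.get_wrist_force(),r.get_clock())
c=r.read_camera("scene");q=px(c,r.get_eef_pos());u,v=np.round(q).astype(int);print(q)
im=c["pixels"][v-25:v+35,u-40:u+40]
im=cv2.convertScaleAbs(cv2.resize(im,None,fx=10,fy=10,interpolation=cv2.INTER_CUBIC),alpha=1.8)
cv2.imwrite("pics/lift.png",cv2.cvtColor(im,cv2.COLOR_RGB2BGR))
```

```text
26.06706780869936 65.79554915428162 [ 0.48549161 -0.50132939 -0.65277264] 11.075
[ 0.48663896 -0.2829672   0.0919388 ]
26.07324659504505 [ 0.17847482  0.5914015  -1.0037351 ] 11.85
[163.1000836  174.32457835]
```

View pics/lift.png

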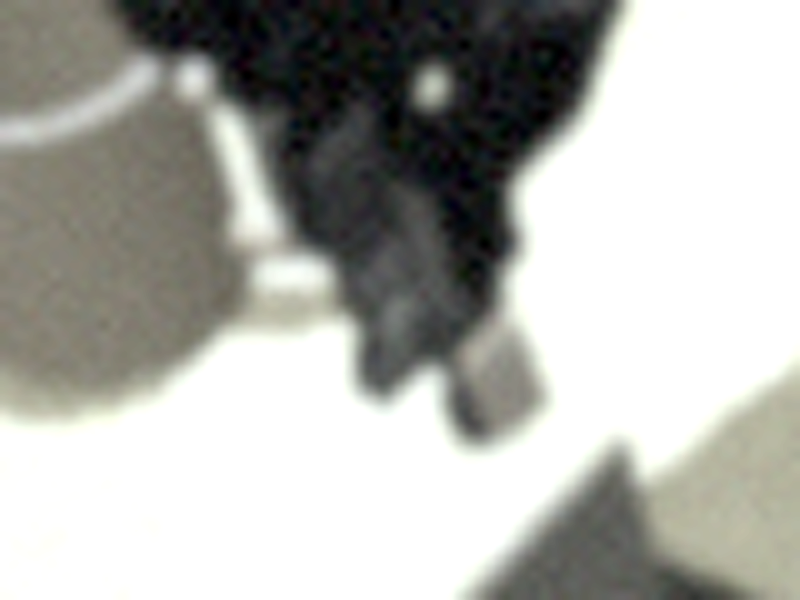

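The clip hangs upright between the fingers with its jaws gaping: tips at (380,390) and (485,435), clear of the rack. The gripper is at 26 mm, squeezed home. Next I carry it over to the fin and hover there.

Run:
```python
from bench import r
from h import *
f=np.deg2rad(-30.2);fn=np.array([-np.sin(f),np.cos(f)]);R=rv(fn)
F=[.4923,.2345]
r.reach([*F,.19],R); print(r.get_clock())
r.servo_line([*F,.137],velocity=.1);r.hold(.2);print(r.get_eef_pos(),r.get_gripper_width()*85,r.get_clock())
c=r.read_camera("scene");u,v=410,200
P=r.get_eef_pos();print(px(c,P))
im=c["pixels"][v-30:v+30,u-40:u+40]
im=cv2.convertScaleAbs(cv2.resize(im,None,fx=10,fy=10,interpolation=cv2.INTER_CUBIC),alpha=1.8)
def mark(p,col):
    q=(px(c,p)+[.45,0]-[u-40,v-30]+.5)*10;cv2.circle(im,tuple(int(x) for x in q),4,col,1);print(q)
d=np.array([np.cos(f),np.sin(f)])
for s in(-.025,0,.025): mark([*(np.array(F)+s*d),.078],(255,0,0))
for s in(-.0095,.0095): mark([*(np.array(F)+s*fn+.01*d),.101],(0,0,255))
cv2.imwrite("pics/hover.png",cv2.cvtColor(im,cv2.COLOR_RGB2BGR))
```

```text
13.775
[0.49273073 0.23463655 0.13765637] 26.02991213141058 14.6583
[421.02947577 191.59357049]
[488.57655841 337.6245831 ]
[448.77536316 412.28933363]
[407.68483121 489.30807304]
[415.05469823 352.76217073]
[502.38015674 388.92684867]
```

View pics/hover.png

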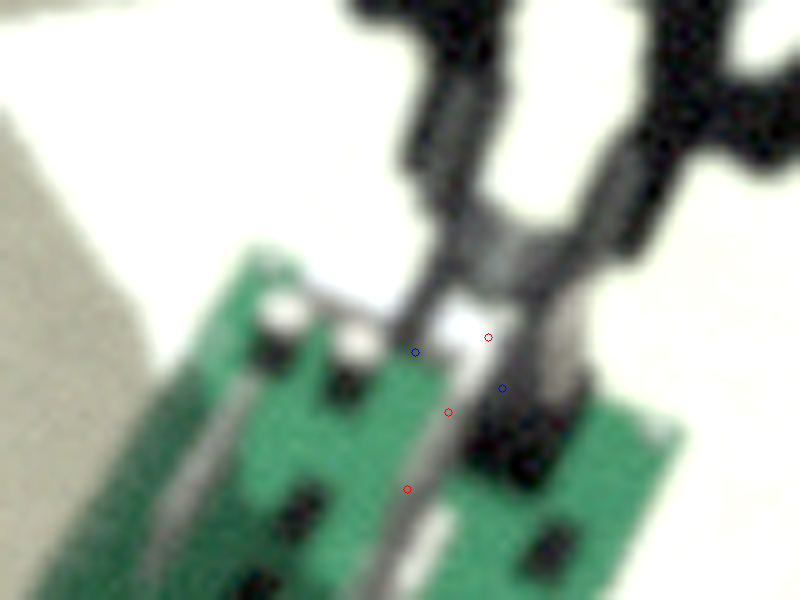

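The clip hovers upright. The left jaw tip at (405,345) agrees with the predicted (415,352), and the fin edge at (480,350)-(425,480) lies between the jaws, within about 0.8 px of its markers. I'll lower it with a 1 mm correction, release, and check.

Run:
```python
from bench import r
from h import *
f=np.deg2rad(-30.2);fn=np.array([-np.sin(f),np.cos(f)])
F=np.array([.4923,.2345])+.001*fn
s=r.servo_line([*F,.099],velocity=.07,stop_force=5);r.hold(.15)
print(s,r.get_eef_pos(),r.get_wrist_force(),r.get_clock())
if not s:
    r.grip(1.0);r.hold(.2);print(r.get_gripper_width(),r.get_wrist_force())
    r.servo_line([*F,.21],velocity=.15)
    r.reach([.45,.05,.21],rv([0,1]))
    print(r.get_clock())
    ims=[]
    for n,(u,v) in(("scene",(410,205)),("top",(172,226))):
        c=r.read_camera(n)
        im=c["pixels"][v-30:v+30,u-20:u+20]
        ims.append(cv2.convertScaleAbs(cv2.resize(im,None,fx=10,fy=10,interpolation=cv2.INTER_CUBIC),alpha=1.5))
    cv2.imwrite("pics/placed.png",cv2.cvtColor(np.hstack(ims),cv2.COLOR_RGB2BGR))
```

```text
False [0.4931291  0.23547848 0.09943997] [-0.51479648  0.46251821 -1.02263175] 15.55
1.0014032196341134 [-0.29236727  0.2580702  -0.1463997 ]
18.1083
```

View pics/placed.png

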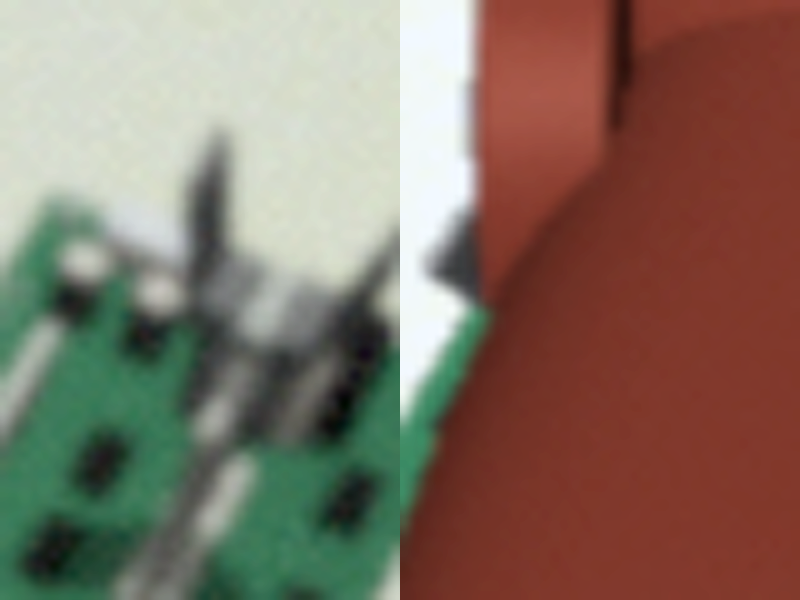

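The scene crop shows the clip sitting upright and shut on the tall plate: handles at (210,180) and (360,280), pod at (265,300), with the edge's near end visible at (215,410). Now the round plunger.

Run:
```python
from bench import r
from h import *
H=[.491,.0336];R=rv([0,1])
r.grip(0.0);r.reach([*H,.12],R);r.hold(.2)
f0=np.array(r.get_wrist_force());print(r.get_eef_pos(),f0,r.get_clock())
s=r.servo_line([*H,.068],velocity=.03,stop_force=2)
zc=r.get_eef_pos()[2];print("contact",s,zc,r.get_wrist_force(),r.get_clock())
for z in(.074,.071,.0685):
    r.servo_line([*H,z],velocity=.02,stop_force=10);r.hold(.15)
    print(z,r.get_eef_pos(),np.array(r.get_wrist_force())-f0,r.get_clock())
```

```text
[0.49168201 0.03380712 0.12180596] [ 0.99283022 -0.15647424 -0.29574601] 19.6583
contact True 0.07548666869611352 [ 0.29385033 -0.13692027  3.52864038] 20.975
0.074 [0.49092635 0.03359765 0.07405717] [-1.86134061 -0.07886781  4.019768  ] 21.375
0.071 [0.490896   0.03359731 0.07106746] [-2.26802576 -0.10870187  5.10002903] 21.825
0.0685 [0.49094498 0.0336114  0.06865135] [-2.94155302 -0.07850808  6.63736326] 22.25
```

Run:
```python
from bench import r
from h import *
r.servo_line([.491,.0336,.0678],velocity=.02,stop_force=6);r.hold(.5)
print(r.get_eef_pos(),r.get_wrist_force(),r.get_clock())
c=r.read_camera("scene")
ims=[]
for u,v in((410,205),(320,218)):
    im=c["pixels"][v-25:v+25,u-20:u+20]
    ims.append(cv2.convertScaleAbs(cv2.resize(im,None,fx=10,fy=10,interpolation=cv2.INTER_CUBIC),alpha=1.7))
cv2.imwrite("pics/end.png",cv2.cvtColor(np.hstack(ims),cv2.COLOR_RGB2BGR))
```

```text
[0.49093275 0.03361327 0.06797368] [-4.02419214  0.20346391  6.74859199] 23.0
```

View pics/end.png

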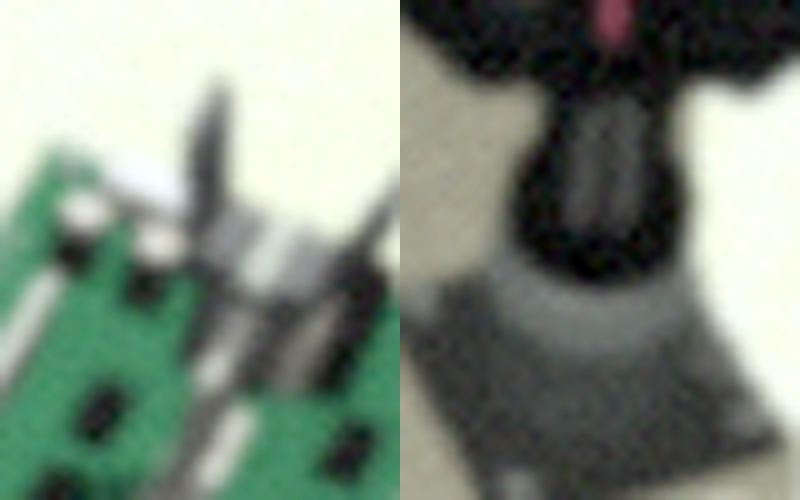

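The picture shows the clip still shut upright on the plate, and the shut fingers centred on the round cap at (600,200) of the grey-footed post. Force is about 7 N and travel about 9 mm, so I'm handing in.

```bash
python3 -c "
from bench import r
print(r.job_done())"
```

```text
the job is handed in; nothing more can be done
None
```

The clip is shut upright on the tall plate, slightly off the middle of its edge but within limits, and the round plunger is held about 9 mm down at about 7 N. I handed the job in after about 23 s of robot time and got no verdict back.

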